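# Seat the bayonet collar on the filter cell and hold it home

## Robot

A 6-joint arm with a two-finger parallel gripper is mounted at the origin on a cart in front of the work surface, level with it; the furniture and walls round the work are solid. World frame = base frame: x ahead of the robot, y to its left, z up, the work surface at z = 0. Lengths are in mm, angles in rad, forces in N, time in s.
With the tool pointing down it reaches from about 275 to 975 mm from the base axis. Payload 8.4 kg.
Tool frame: the origin (TCP) lies where the fingers leave the gripper's body, on its centre line; the fingertips stand 88 mm ahead of it and the grasp point (between the pads) lies 69 mm ahead of it; y points along the fingers, z is the direction in which the jaws open and shut, and the axes are right-handed (so a half turn about y gives the same grasp; the last joint's range is limited). The gripper opens to 92 mm and grips with 3 to 60 N. Pads are 20 mm wide; open, the fingers measure 128 mm over their backs; the gripper's body (75 mm by 189 mm) begins 69 mm behind the grasp point.
Start: joints at [1.335, 0.353, 1.633, -0, 1.155, -0.002], TCP at [144.796, 607.999, 302.683] pointing down, gripper open.
Joint ranges: [-2.63, 2.63], [-0.92, 2.1], [0.06, 2.66], [-1.3, 4.44], [0, 2.69], [-3.02, 3.02]. Speed limits (rad/s): [2.22, 2.22, 2.79, 3.14, 3.14, 3.14].

## Interface

Orientations are given as [roll, pitch, yaw] about the fixed x, y, z axes, in that order (R = Rz(yaw) Ry(pitch) Rx(roll)).
In Python, from cell import monitor, vision, workorder, search_frame gives the robot as it stands.
- The arm moves only by the tool servo_tool, never from a script. Its arguments are lists of equal length, an entry for each row: "offset": the shift along the tool's x, y, z in cm, a list of three; "rot": the turn, a rotation vector about the tool's x, y, z in rad, a list of three. In form: {"offset": [[tx, ty, tz], ...], "rot": [[ax, ay, az], ...]}. A call has 1 to 20 rows; each row shifts and turns the commanded pose from where the row before left it, along the tool's axes as they then stand; what a row does not reach is not made up. A row lasts 1/10 s, in which the tool goes at most 50 mm and 8.59 degrees, less where a joint would pass 70% of its speed; a pose out of reach is approached as far as the arm can. A call is refused whole if a number of a shift passes 5 or a number of a turn 0.15, either way. A call with a gripper value outside its range is refused whole. "fingers" is the finger opening in cm, from 0 to 9.19, set as the call begins (left out, the last holds). The fingers move at their own pace and stop on an object; the grip force is fixed at half the most. Time passes only in rows, so rows that do not move let the fingers close. It gives the time, the measured TCP pose, the force and the opening at its end, in the units of the state.
- monitor.read_state(): the state, without advancing time (a new reading comes with each control period).
- vision.snapshot(name): name is "scene" or "top"; returns the picture (400x640x3 uint8, red, green, blue); there is no depth.
- vision.camera_info(name): a dict with "fov_y" (degrees; the focal length in pixels is half the picture's height over the tangent of half this angle, whatever the lens; pixels are square), "cx", "cy" (the principal point, pixels), "camera_from_world" (4x4, takes a point from world to camera coordinates). Camera axes: x right, y down, z forward; pixel columns grow to the right and rows downward; lengths in mm; the calibration is good to about 2 mm. A picture is of the moment at which its call begins. camera_info takes no time and is no camera call.
- workorder.finish_job(): hands the job in, once; it reports no verdict.
Trained networks look in the newest picture that a camera, given by its name, has taken for a name from the list of things; names that differ only in an ending like _2 or _b are one class to them, and where a whole thing is asked for, a point or a joint stands for the part that bears it (a point fixed in the world has none). Each returns a list of dicts, best first, with "p" (0 to 1); they miss things now and then, are a little off and sometimes report something else, mostly with a low value. They report only what shows in the picture. A call takes as long as a camera call. They do not tell look-alikes from the thing itself.
- search_frame(camera, label): "bbox" ([left, top, right, bottom] in pixels, round what is visible of it).
The state is a dict: "time": time; "joints": joint angles; "qd": joint speeds; "effort": joint torques, N m; "ee_pos": TCP position; "tool_rot": TCP orientation; "wrist_force": force on the tool from outside, world axes, zero at the start; "wrist_torque": the same for the moment, N m; "grip_width": finger opening in mm.
Only numpy, scipy, OpenCV 4.12 (cv2) and the standard library are available. Lean on these libraries where they do the work, as an engineer would, in place of code of your own. Each camera call takes 0.05 s, during which the arm holds its last target.

## Task

Close the filter cell for its leak test: put the loose black knurled collar, closed side up, over the steel spigot of the cell, turn it until its hidden keyways drop over the pins, and press it fully home on its seat against the spring without forcing it. The program finishes while the gripper is still holding the collar pressed home, because the spring lifts it again if you let go; leave everything else on the table where it is.

Things in the scene. Friction and masses are not known exactly. Their poses are not given: they have to be found in the camera images.
- collar_center (a point): Centre (half-way up, on the axis) of the loose black knurled collar: a cap 52 mm in diameter, 46 mm tall, 0.08 to 0.16 kg, with an aluminium disc on its closed top. It stands upright on the table, open side down, z axis up. Grip it across its diameter from above, anywhere round it.
- collar_mouth (a point): Centre of the collar's underside, 23 mm below its centre. Bore 31 mm in diameter, 32 mm deep; four keyways, 10 mm wide, reaching 21.5 mm from the axis, run its whole depth at every 90 degrees. They cannot be seen from outside, and where they lie round the axis is not told.
- mount_seat (a point): Centre of the seat (top of a steel flange, 45 mm diameter, 32 mm above the table) of the fixed filter cell: an aluminium block 78x78 mm, 26 mm high, on a plate 90x90 mm, with a brass hose barb reaching 60 mm from the axis along y and -y; z up. The collar is home when its underside meets the seat (collar_center 23 mm above this point).
- spigot_top (a point): Centre of the top of the steel spigot that rises from the seat: 28 mm in diameter, bevelled at the top, ending 28 mm above the seat; the white sprung plunger stands another 12 mm out of it.
- pin_tops (a point): On the spigot's axis, level with the tops of its four brass pins, 14 mm above the seat; pins 6 mm thick, at every 90 degrees, to 20 mm from the axis. Their directions differ each time and do not follow the axes given. Out of line, the collar stops with its underside on them; in line within about 5 degrees it sinks. That is at most 90 degrees of turn away, either way round.
- plunger (a joint): Travel of the white sprung plunger (18 mm diameter) in the middle of the spigot, m: 0 = free, its top 40 mm above the seat (so it meets the collar's inner top when the underside is 8 mm above the seat); 0.008 when the collar is fully home. Pushing it in takes 2 N at first and about 7.6 N at home; it lifts the collar again when that is let go.
- timer: Bystander, to be left alone: small beige bench timer, 66x60x20 mm; origin at the centre of its underside.
- vial_2: Bystander, to be left alone: amber glass vial with a black cap, 27 mm in diameter, height 60 mm; origin at the centre of its underside.
- beaker: Bystander, to be left alone: clear plastic beaker, 57 mm in diameter, height 70 mm; origin at the centre of its underside.
- bottle_oil: Bystander, to be left alone: small white bottle with a red cap, 40 mm in diameter, height 80 mm; origin at the centre of its underside.
- striped_roll: Bystander, to be left alone: red and white striped tape roll lying flat, 72 mm in diameter, height 25 mm; origin at the centre of its underside.
- pen_1: Bystander, to be left alone: red pen lying flat, 9 mm high, length 145 mm; origin at the centre of its underside.
- syringe_1: Bystander, to be left alone: syringe lying flat, 16 mm high, length 142 mm; origin at the centre of its underside.
Not all that is in view belongs to the job. What is shaped like the part that bears collar_center but blue or green is not meant.

How it is judged (in metres and radians):
On the way, in this order (a step that is already met when the one before it is completed fails the run):
1. the collar is lifted off the table (height (world z) of collar_center above 0.06 m), for 0.1 s.
2. the collar sits round the spigot (horizontal distance between collar_center and mount_seat below 0.004 m and z of collar_center in the frame of mount_seat below 0.05 m).
3. the collar has dropped over the pins and is pressed home (horizontal distance between collar_center and mount_seat below 0.004 m and z of collar_center in the frame of mount_seat below 0.0255 m), for 0.2 s.
At the end, for the whole second after the job is handed in: The collar is upright (within 0.08 rad), centred on the spigot within 4 mm, its underside within 2.5 mm of the seat and the plunger pushed in at least 5.5 mm, at rest, while the fingers still bear on the collar with more than 3 N (all of step 3 and angle between collar_center's own z axis and vertical below 0.08 rad and value of joint plunger above 0.0055 m and contact force between the fingers and collar above 3 N and linear speed of collar below 0.02 m/s); the arm keeps its last pose, push and grip.
It fails at once if the collar is forced: more than 80 N between the collar and the spigot (contact force between collar and spigot above 80 N).
It fails at once if a bystander is moved by more than 20 mm (distance of any of timer, vial_2, beaker, bottle_oil, striped_roll, pen_1, syringe_1 from where it was at the start of the episode above 0.02 m).
It also fails if it takes over 48 s, if anything falls off the work surface, if the arm or the gripper's body presses on something with over 40 N, if the wrist force passes 120 N, or if a joint passes its speed limit or range.

## Working session

There is one attempt and no reset: what is moved stays moved. The work goes in short steps, Python scripts to look and compute and a tool call to move; the robot and the scene stay as the last step left them, time stands still between calls to the robot, and variables do not carry over. Pictures are saved under pics/ and viewed, and the job is handed in when it is done.

Besides the shell and the picture viewer there is one more tool, called after "Call:" by a JSON object that holds its "fn" and its "kwargs", one argument or row to a line. servo_tool: Moves the arm, as the interface text tells. Its arguments: {"type":"object","properties":{"offset":{"type":"array","items":{"type":"array","items":{"type":"number"}}},"rot":{"type":"array","items":{"type":"array","items":{"type":"number"}}},"fingers":{"type":"number"}},"required":["offset","rot"]}

```bash
mkdir -p pics; ls; python3 - <<'E'
from cell import monitor, vision, search_frame
import cv2, numpy as np
np.set_printoptions(suppress=True,precision=4)
for n in ("scene","top"):
    im=vision.snapshot(n); cv2.imwrite(f"pics/{n}0.png",im[:,:,::-1])
    i=vision.camera_info(n); print(n,i)
    for l in ("collar_center","mount_seat","spigot_top","plunger"):
        try: print(l,search_frame(n,l)[:4])
        except Exception as e: print(l,e)
s=monitor.read_state(); print(s)
E
```

```text
pics
scene {'fov_y': 55.899804028550754, 'cx': 314.9923128307649, 'cy': 201.2175309851871, 'camera_from_world': array([[   0.5147,   -0.8571,   -0.0232, -261.08  ],
       [  -0.5551,   -0.3125,   -0.7709,  341.45  ],
       [   0.6534,    0.4097,   -0.6366,  608.7389],
       [   0.    ,    0.    ,    0.    ,    1.    ]])}
collar_center [{'bbox': [351.2, 215.4, 375.7, 243.4], 'p': 0.96}, {'bbox': [361.0, 189.7, 383.1, 218.1], 'p': 0.95}, {'bbox': [400.7, 213.5, 427.1, 245.2], 'p': 0.77}]
mount_seat [{'bbox': [276.0, 178.4, 314.9, 210.9], 'p': 0.89}]
spigot_top [{'bbox': [275.9, 181.6, 316.2, 212.2], 'p': 0.59}]
plunger [{'bbox': [292.7, 172.4, 301.0, 181.7], 'p': 0.48}]
top {'fov_y': 54.394433508990296, 'cx': 319.3774144287002, 'cy': 201.78592906677545, 'camera_from_world': array([[  -0.0169,   -0.9997,    0.0156,   -9.8532],
       [  -0.9909,    0.0146,   -0.1336,  545.359 ],
       [   0.1334,   -0.0177,   -0.9909, 1106.8285],
       [   0.    ,    0.    ,    0.    ,    1.    ]])}
collar_center [{'bbox': [336.1, 163.4, 349.5, 185.1], 'p': 0.86}, {'bbox': [373.5, 175.5, 399.2, 195.9], 'p': 0.6}, {'bbox': [343.5, 199.0, 361.2, 216.1], 'p': 0.54}]
mount_seat [{'bbox': [261.0, 167.4, 299.4, 211.9], 'p': 0.68}]
spigot_top [{'bbox': [261.0, 173.1, 298.1, 209.6], 'p': 0.86}]
plunger []
{'time': 0.5, 'joints': array([ 1.3346,  0.353 ,  1.6334,  0.    ,  1.1552, -0.0024]), 'qd': array([ 0.0009, -0.0005,  0.0014,  0.0011,  0.0011, -0.0013]), 'effort': array([ -0.0027, -59.3303, -33.4325,   0.0696,   0.0168,   0.    ]), 'ee_pos': array([144.7829, 607.9758, 302.6471]), 'tool_rot': array([-1.5709,  0.    , -0.2338]), 'wrist_force': array([-0.4423, -0.4697, -0.0517]), 'wrist_torque': array([0.0407, 0.0448, 0.0291]), 'grip_width': 91.93344005597285}
```

View pics/scene0.png

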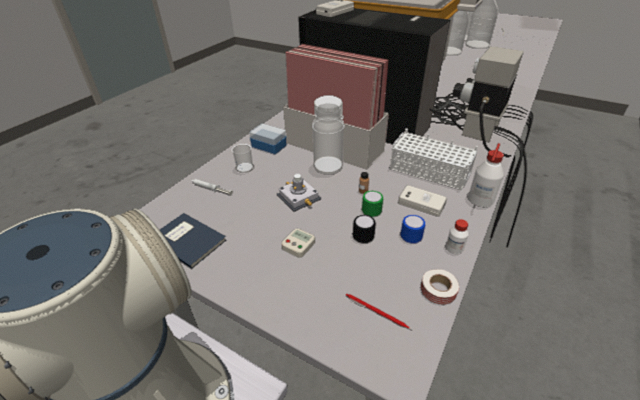

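View pics/top0.png

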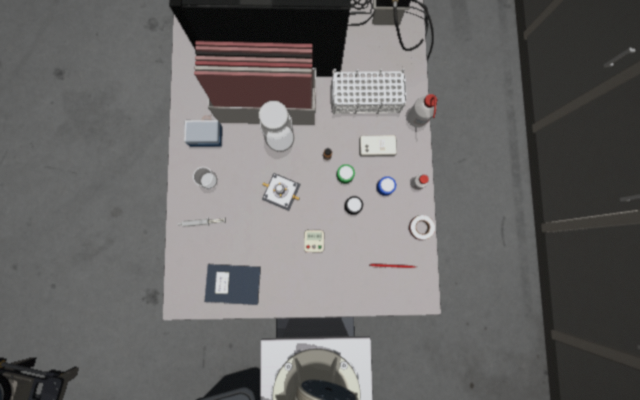

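```bash
python3 - <<'E'
import cv2
a=cv2.imread("pics/top0.png")[140:240,240:420]; cv2.imwrite("pics/topc.png",cv2.resize(a,None,fx=4.4,fy=4.4,interpolation=cv2.INTER_CUBIC))
a=cv2.imread("pics/scene0.png")[150:270,260:440]; cv2.imwrite("pics/scenec.png",cv2.resize(a,None,fx=4.4,fy=4.4,interpolation=cv2.INTER_CUBIC))
E
```

```text
(no output)
```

View pics/topc.png

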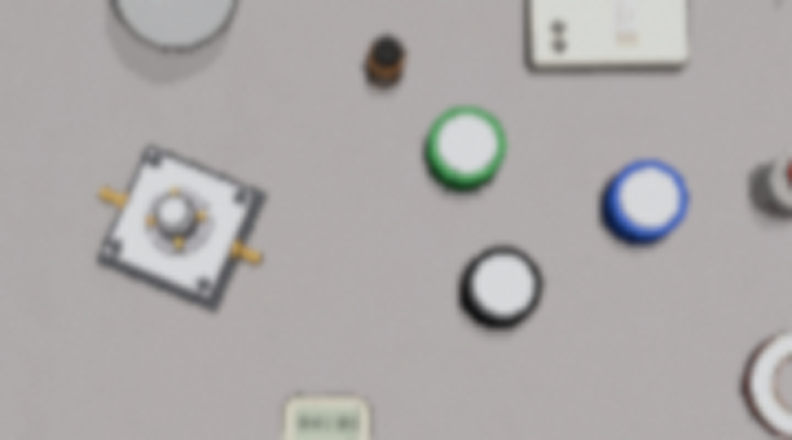

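View pics/scenec.png

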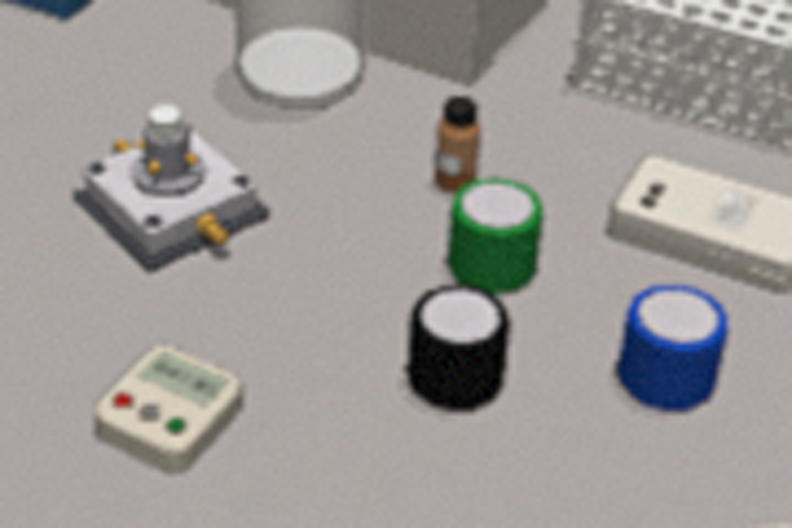

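```bash
cat > h.py <<'E'
import numpy as np, cv2
from cell import vision
from scipy.optimize import least_squares
np.set_printoptions(suppress=True,precision=2)
I={n:vision.camera_info(n) for n in("scene","top")}
def proj(n,p):
    i=I[n];c=i["camera_from_world"]@np.append(p,1);f=200/np.tan(np.radians(i["fov_y"]/2))
    return np.array([i["cx"]+f*c[0]/c[2],i["cy"]+f*c[1]/c[2]])
def onz(n,uv,z):
    i=I[n];f=200/np.tan(np.radians(i["fov_y"]/2));T=i["camera_from_world"];R=T[:3,:3];o=-R.T@T[:3,3]
    d=R.T@np.array([(uv[0]-i["cx"])/f,(uv[1]-i["cy"])/f,1]);return o+d*(z-o[2])/d[2]
def tri(d):
    r=least_squares(lambda p:np.concatenate([proj(n,p)-uv for n,uv in d.items()]),[450,0,30]);return r.x,r.fun
E
python3 - <<'E'
from h import *
def disc(n,box,thr=185):
    a=cv2.imread(f"pics/{n}0.png").astype(int);x0,y0,x1,y1=box;s=a[y0:y1,x0:x1].min(2)
    m=(s>thr).astype(np.uint8);k,l,st,c=cv2.connectedComponentsWithStats(m)
    j=1+np.argmax(st[1:,4]);return c[j]+[x0,y0],st[j,4]
b={}
for n,box in(("top",(342,192,366,216)),("scene",(350,212,380,232))):
    print(n,disc(n,box,190)); b[n]=disc(n,box,190)[0]
print(tri(b)); [print(n,onz(n,b[n],46)) for n in b]
p={}
for n,box in(("top",(274,182,286,193)),("scene",(290,170,304,179))):
    a=cv2.imread(f"pics/{n}0.png").min(2); print(a[box[1]:box[3],box[0]:box[2]])
E
```

```text
top (array([353.85, 204.27]), np.int32(113))
scene (array([364.2 , 221.33]), np.int32(118))
(array([ 535.2 , -118.75,   44.68]), array([-0.03,  0.02,  0.03, -0.  ]))
top [ 535.08 -118.69   46.  ]
scene [ 533.82 -119.25   46.  ]
[[214 213 212 209 201 185 187 197 201 208 211 212]
 [212 209 204 193 171 146 153 176 183 194 202 209]
 [206 194 182 167 155 150 148 158 162 174 187 200]
 [194 174 164 170 184 190 186 171 148 152 174 185]
 [180 161 169 192 206 209 206 188 148 139 161 173]
 [168 152 178 205 213 213 211 198 161 141 145 161]
 [158 146 176 205 213 213 210 195 161 142 120 127]
 [127 126 164 196 206 206 201 178 148 131 100 102]
 [111 116 143 166 181 184 172 154 140 114  98 122]
 [139 133 126 139 150 151 143 138 125  97 110 152]
 [166 153 124 115 120 120 116 113  97  92 124 164]]
[[163 161 161 161 163 162 162 160 161 161 162 163 161 161]
 [163 162 163 165 161 159 160 160 159 162 162 163 163 162]
 [162 160 160 161 159 160 160 160 161 160 163 163 161 162]
 [163 164 161 161 160 168 179 179 178 172 161 159 164 162]
 [161 160 161 161 173 197 212 218 215 205 178 161 161 161]
 [161 162 159 165 203 230 229 228 228 230 198 164 158 162]
 [163 163 161 161 197 228 230 230 230 225 185 154 159 162]
 [164 162 162 143 147 189 206 208 204 183 146 139 156 158]
 [162 163 158 135 113 120 126 126 126 120 115 127 131 142]]
```

```bash
python3 - <<'E'
from h import *
b={"top":np.array([279.0,187.4]),"scene":np.array([297.1,175.4])}
print("plunger",tri(b)); [print(n,onz(n,b[n],72)) for n in b]
def c(uv,o): return (np.array(uv)+.5)/4.4-.5+o
g=c((467,144),[240,140]);print("green",onz("top",g,46)); print("blue",onz("top",c((650,198),[240,140]),46))
# plate corners in top (plate bottom on table ~z?) crop px: top-left, right, bottom, left
C=[(150,146),(266,192),(215,311),(97,262)]
P=np.array([onz("top",c(q,[240,140]),4)[:2] for q in C]);print(P,P.mean(0),np.linalg.norm(np.diff(P,axis=0),axis=1))
for q in [(118,193),(245,255)]: print("barb",onz("top",c(q,[240,140]),14))
for q in [(207,216),(152,222),(178,243),(176,190)]: print("pin",onz("top",c(q,[240,140]),44))
print("jar base",onz("top",(280,140),0),"jar top px 274,116; base scene 328,166:",onz("scene",(328,166),0),onz("scene",(328,103),0))
print(tri({"top":np.array([274,116]),"scene":np.array([328.,103.])}))
E
python3 - <<'E'
import cv2
a=cv2.imread("pics/top0.png")[160:216,255:305]; cv2.imwrite("pics/cell.png",cv2.resize(a,None,fx=10,fy=10,interpolation=cv2.INTER_CUBIC))
E
```

```text
plunger (array([583.24,  97.48,  71.  ]), array([-0.22,  0.17,  0.25, -0.03]))
top [583.54  96.78  72.  ]
scene [581.68  97.17  72.  ]
green [630.29 -97.51  46.  ]
blue [ 591.86 -218.95   46.  ]
[[640.73 118.64]
 [607.25  38.68]
 [525.06  74.39]
 [560.11 155.03]] [583.29  96.68] [86.69 89.61 87.92]
barb [606.13 139.52  14.  ]
barb [562.01  53.11  14.  ]
pin [584.21  76.82  44.  ]
pin [580.69 113.36  44.  ]
pin [566.32  96.15  44.  ]
pin [602.08  97.36  44.  ]
jar base [744.77  99.47   0.  ] jar top px 274,116; base scene 328,166: [750.59 100.22   0.  ] [1130.92  315.08    0.  ]
(array([746.63,  97.57, 205.67]), array([-0.03,  0.02,  0.04, -0.  ]))
```

View pics/cell.png

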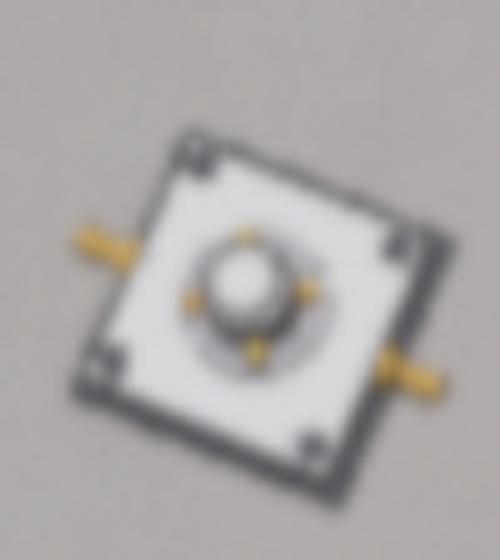

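Call:
{"fn": "servo_tool", "kwargs": {
  "offset": [
    [1.2, 0, -1.4],
    [2.5, 0, -2.8],
    [2.5, 0, -2.8],
    [2.5, 0, -2.8],
    [2.5, 0, -2.8],
    [2.5, 0, -2.8],
    [2.5, 0, -2.8],
    [2.5, 0, -2.8],
    [2.5, 0, -2.8],
    [2.5, 0, -2.8],
    [2.5, 0, -2.8],
    [2.5, 0, -2.8],
    [2.5, 0, -2.8],
    [2.5, 0, -2.8],
    [2.5, 0, -2.8],
    [2.5, 0, -2.8],
    [2.5, 0, -2.8],
    [2.5, 0, -2.8],
    [2.5, 0, -2.8],
    [2.5, 0, -2.8]
  ],
  "rot": [
    [0, 0, 0],
    [0, 0, 0],
    [0, 0, 0],
    [0, 0, 0],
    [0, 0, 0],
    [0, 0, 0],
    [0, 0, 0],
    [0, 0, 0],
    [0, 0, 0],
    [0, 0, 0],
    [0, 0, 0],
    [0, 0, 0],
    [0, 0, 0],
    [0, 0, 0],
    [0, 0, 0],
    [0, 0, 0],
    [0, 0, 0],
    [0, 0, 0],
    [0, 0, 0],
    [0, 0, 0]
  ]
}}

```text
time: 2.5
ee_pos: [492.6, -37.6, 302.9]
tool_rot: [-1.571, -0.001, -0.234]
wrist_force: [0.2, -0.5, 0.1]
grip_width: 91.8
```

```bash
python3 - <<'E'
from cell import monitor
s=monitor.read_state();print({k:s[k] for k in("time","joints","ee_pos","tool_rot")})
E
```

```text
{'time': 2.5, 'joints': array([-7.91728891e-02,  1.47592371e-01,  1.90703994e+00,  7.93964011e-05,
        1.08644062e+00, -1.41594286e+00]), 'ee_pos': array([492.60655458, -37.55894383, 302.90284296]), 'tool_rot': array([-1.57064672e+00, -5.02666933e-04, -2.34063348e-01])}
```

Call:
{"fn": "servo_tool", "kwargs": {
  "offset": [
    [0, 0, 0],
    [0, 0, 0],
    [1.4, 1.0, -2.7],
    [1.4, 2.5, -2.7],
    [1.4, 2.5, -2.7],
    [0, 2, 0],
    [0, 0, 0],
    [0, 0, 0]
  ],
  "rot": [
    [0, -0.117, 0],
    [0, -0.117, 0],
    [0, 0, 0],
    [0, 0, 0],
    [0, 0, 0],
    [0, 0, 0],
    [0, 0, 0],
    [0, 0, 0]
  ]
}}

```text
time: 3.3
ee_pos: [533.9, -116.8, 222.8]
tool_rot: [-1.571, 0.001, 0.0]
wrist_force: [-0.3, -0.1, 0.5]
grip_width: 91.9
```

```bash
python3 - <<'E'
from cell import monitor,vision
import cv2
for n in("scene","top"):
    im=vision.snapshot(n)[:,:,::-1];cv2.imwrite(f"pics/{n}1.png",im)
    x,y=(270,150) if n=="scene" else (270,130)
    cv2.imwrite(f"pics/{n}1c.png",cv2.resize(im[y:y+120,x:x+180],None,fx=4.4,fy=4.4,interpolation=cv2.INTER_CUBIC))
s=monitor.read_state();print({k:s[k] for k in("time","joints","ee_pos","tool_rot")})
E
```

```text
{'time': 3.4, 'joints': array([-2.17628205e-01,  3.23671386e-01,  1.87409793e+00,  6.22556610e-05,
        9.42267358e-01, -1.78920746e+00]), 'ee_pos': array([ 534.49462469, -116.64274895,  223.92561394]), 'tool_rot': array([-1.57108426e+00, -1.52993856e-03,  7.46580112e-04])}
```

View pics/scene1c.png

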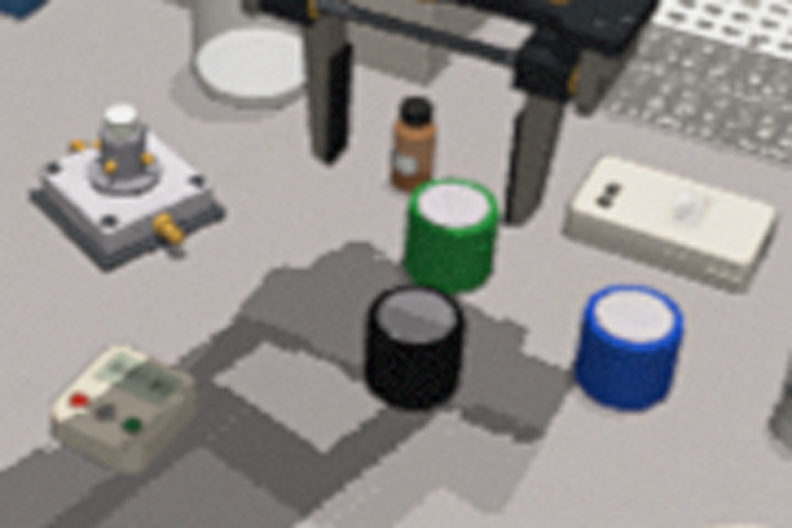

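View pics/top1c.png

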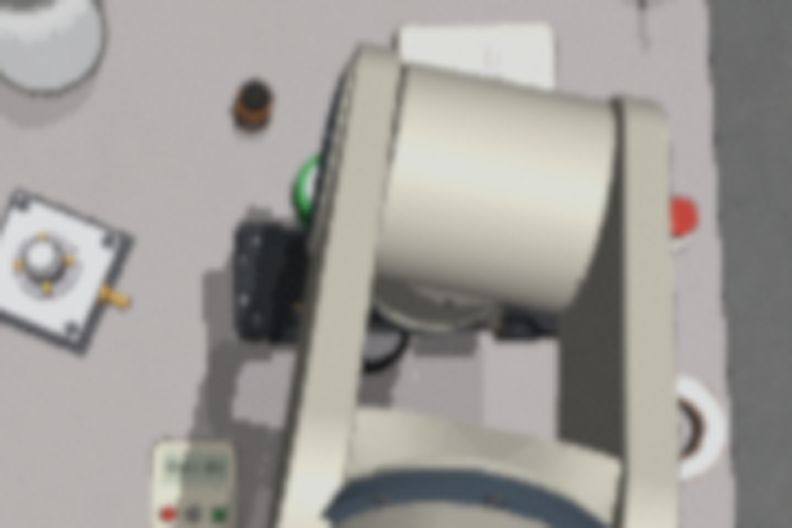

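Call:
{"fn": "servo_tool", "kwargs": {
  "offset": [
    [0, 1.5, -0.2],
    [0, 2.5, 0],
    [0, 2.5, 0],
    [0, 2.5, 0],
    [0, 2, 0],
    [0, 1.2, 0],
    [0, 0.5, 0],
    [0, 0, 0],
    [0, 0, 0]
  ],
  "rot": [
    [0, 0, 0],
    [0, 0, 0],
    [0, 0, 0],
    [0, 0, 0],
    [0, 0, 0],
    [0, 0, 0],
    [0, 0, 0],
    [0, 0, 0],
    [0, 0, 0]
  ]
}}

```text
time: 4.3
ee_pos: [534.7, -119.0, 96.7]
tool_rot: [-1.571, -0.001, 0.0]
wrist_force: [0.2, -0.9, 0.4]
grip_width: 91.9
```

Call:
{"fn": "servo_tool", "kwargs": {
  "offset": [
    [0, 0, 0],
    [0, 0, 0],
    [0, 0, 0],
    [0, 0, 0],
    [0, 0, 0],
    [0, 0, 0],
    [0, 0, 0],
    [0, 0, 0]
  ],
  "rot": [
    [0, 0, 0],
    [0, 0, 0],
    [0, 0, 0],
    [0, 0, 0],
    [0, 0, 0],
    [0, 0, 0],
    [0, 0, 0],
    [0, 0, 0]
  ],
  "fingers": 4.5
}}

```text
time: 5.1
ee_pos: [534.1, -119.0, 95.7]
tool_rot: [-1.571, -0.0, 0.0]
wrist_force: [-0.5, -0.0, 1.7]
grip_width: 51.3
```

Call:
{"fn": "servo_tool", "kwargs": {
  "offset": [
    [0, -0.5, 0],
    [0, -2, 0],
    [0, -2.5, 0],
    [0, -2.5, 0],
    [0, -1.5, 0],
    [0.4, 0, 1.8],
    [0.8, 0, 3.6],
    [0.8, 0, 3.6],
    [0.8, 0, 3.6],
    [0.8, 0, 3.6],
    [0.8, 0, 3.6],
    [0.5, 0, 1.8],
    [0, 0, 0],
    [0, 0, 0]
  ],
  "rot": [
    [0, 0, 0],
    [0, 0, 0],
    [0, 0, 0],
    [0, 0, 0],
    [0, 0, 0],
    [0, 0, 0],
    [0, 0, 0],
    [0, 0, 0],
    [0, 0, 0],
    [0, 0, 0],
    [0, 0, 0],
    [0, 0, 0],
    [0, 0, 0],
    [0, 0, 0]
  ],
  "fingers": 2
}}

```text
time: 6.5
ee_pos: [582.7, 96.6, 185.5]
tool_rot: [-1.571, 0.001, 0.001]
wrist_force: [-0.2, -0.7, -1.3]
grip_width: 51.6
```

```bash
cat > snap.py <<'E'
import sys
from cell import monitor,vision
import cv2,numpy as np
np.set_printoptions(suppress=True,precision=3)
k=sys.argv[1]
for n in("scene","top"):
    im=vision.snapshot(n)[:,:,::-1];cv2.imwrite(f"pics/{n}{k}.png",im)
    x,y=(255,130) if n=="scene" else (230,150)
    cv2.imwrite(f"pics/{n}{k}c.png",cv2.resize(im[y:y+100,x:x+100],None,fx=6,fy=6,interpolation=cv2.INTER_CUBIC))
E_=[]
for _ in range(1):
    s=monitor.read_state()
print({k:s[k] for k in("time","joints","ee_pos","tool_rot","wrist_force","grip_width")})
E
python3 snap.py 2
```

```text
{'time': 6.6, 'joints': array([ 0.161,  0.435,  1.805, -0.   ,  0.903, -1.409]), 'ee_pos': array([582.593,  95.796, 185.55 ]), 'tool_rot': array([-1.571,  0.001, -0.001]), 'wrist_force': array([ 1.108, -0.617, -1.906]), 'grip_width': 51.15577545160304}
```

View pics/scene2c.png

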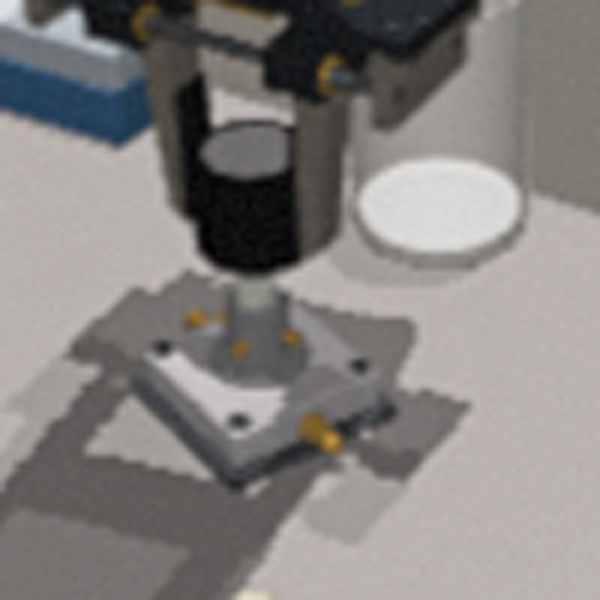

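View pics/top2c.png

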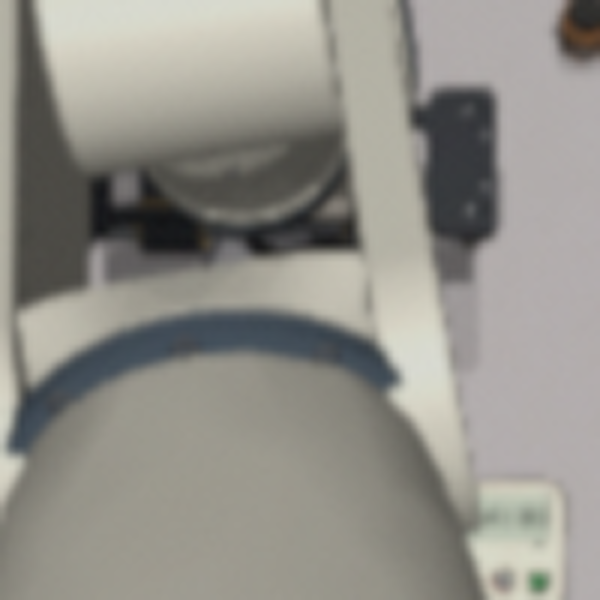

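```bash
cat > ov.py <<'E'
from h import *
import sys
def draw(k,col,cell,out,n="scene",x=255,y=130,f=6):
    im=cv2.imread(f"pics/{n}{k}.png")[y:y+100,x:x+100];im=cv2.resize(im,None,fx=f,fy=f,interpolation=cv2.INTER_CUBIC)
    def circ(c,r,color):
        t=np.linspace(0,2*np.pi,60)
        q=np.array([proj(n,[c[0]+r*np.cos(a),c[1]+r*np.sin(a),c[2]]) for a in t])
        q=((q-[x,y]+.5)*f-.5).round().astype(int);cv2.polylines(im,[q],True,color,1)
    cx,cy,zb=col
    circ((cx,cy,zb),26,(0,255,255));circ((cx,cy,zb+46),26,(0,255,255))
    X,Y=cell
    circ((X,Y,72),9,(0,0,255));circ((X,Y,60),9,(0,0,255));circ((X,Y,32),22.5,(0,0,255))
    cv2.imwrite(out,im)
E
python3 - <<'E'
from ov import *
draw(2,(583,97,90),(583,97),"pics/ov2.png")
draw(0,(583,97,90),(583,97),"pics/ov0.png")
draw(0,(583,97,90),(581.7,97.2),"pics/ov0b.png")
a=np.hstack([cv2.imread(f"pics/{q}.png")[:560,100:360] for q in("ov2","ov0","ov0b")]);cv2.imwrite("pics/ovj.png",a);print(a.shape)
E
```

```text
(560, 780, 3)
```

View pics/ovj.png

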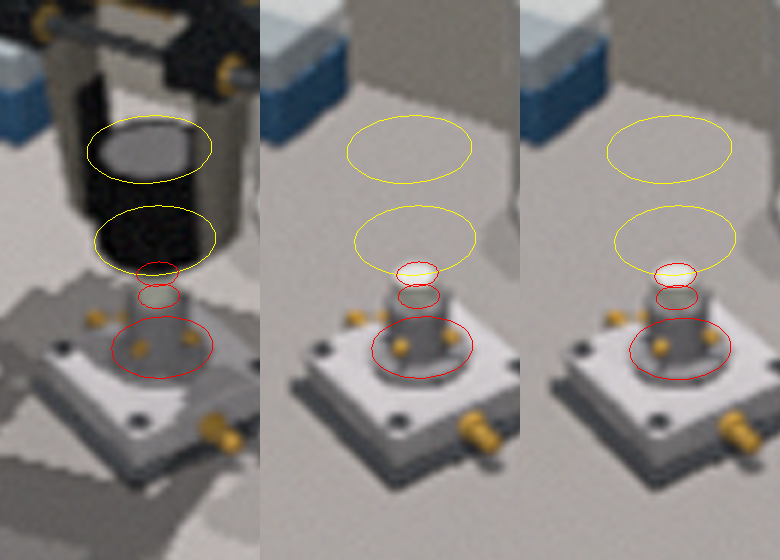

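```bash
python3 - <<'E'
from h import *
a=cv2.imread("pics/scene2.png").min(2).astype(int)
print(a[146:164,284:308])
for thr in(60,75):
    m=np.zeros_like(a,np.uint8);m[148:164,286:304]=a[148:164,286:304]>thr
    k,l,st,c=cv2.connectedComponentsWithStats(m);j=1+np.argmax(st[1:,4]);print(st[j],c[j])
for uv in [(296.2,155.0)]: print(onz("scene",uv,136))
E
```

```text
[[ 32  10  15  10   9  72 148 180 178 173 167 150 129 126 120 117 116 114
  119  93  47  41  35  19]
 [ 38  11  14  13   8  53 141 179 179 176 179 173 172 169 151 143 139 121
  119 105  73  66  58  45]
 [ 41  21  10  10  11  53 141 180 180 179 179 177 181 181 178 175 173 152
  144 127  83  69  72  71]
 [ 42  20  13  12  11  52 145 184 171 158 160 157 156 157 157 157 158 162
  170 148  86  68  68  69]
 [ 44  20  16  14   9  31 123 163 128  90  79  77  76  68  73  79  80 106
  140 129  79  69  68  70]
 [ 52  23  11  10   2  18  66  82  75  74  83  97 106 105 111 105 104  92
   61  43  53  70  71  72]
 [ 54  22  15  14  12  23  65  95 108 110 109 110 109 113 112 109 111 108
   84  48  55  73  72  70]
 [ 56  19  13   9  23  63 102 111 111 109 111 108 109 112 106 110 109 111
   91  56  58  69  71  70]
 [ 56  28  11  10  45  93 112 113 110 109 109 108 109 108 111 110 111 111
   92  54  55  71  72  70]
 [ 55  36  11   5  63 101 114 110 107 110 108 109 109 111 108 110 112 110
   95  51  52  67  70  71]
 [ 55  28  12  11  45  88 108 112 113 111 107 108 110 110 110 113 112 116
   92  49  60  68  72  70]
 [ 59  36   6   8  17  55  92 109 112 109 109 110 109 111 111 109 114 110
   80  44  54  72  71  69]
 [ 54  38  17  10   9  19  60  88  97  97 104 108 110 106 101 102  99  80
   45  19  53  70  69  68]
 [ 58  34  18   2  13   5  12  20  30  51  69  75  76  71  54  47  36  19
   12  15  56  72  71  71]
 [ 60  42  14  12  13  11   4   6   8  13  15  22  22  11  11   6   8  16
   10  18  52  75  73  71]
 [ 63  48  12   6  11  13   7  15  15  11   8   9  12  12  11  16   7  10
    3  20  48  72  73  70]
 [ 69  53  21  16  14  14   6  13  14  12  16  11   8  15  16   8  12  10
   21  17  47  66  70  70]
 [ 68  45  17  14  10  14   6  11  15  15   8  16   3  12  12   9  12  12
    9  18  48  67  75  71]]
[288 148  16  12 153] [295.89 153.07]
[289 148  15  12 141] [296.07 153.04]
[580.48  94.99 136.  ]
```

Call:
{"fn": "servo_tool", "kwargs": {
  "offset": [
    [0.05, 1.0, 0.05],
    [0, 1.0, 0],
    [0, 0.5, 0],
    [0, 0.2, 0],
    [0, 0.2, 0],
    [0, 0.2, 0],
    [0, 0, 0]
  ],
  "rot": [
    [0, 0, 0],
    [0, 0, 0],
    [0, 0, 0],
    [0, 0, 0],
    [0, 0, 0],
    [0, 0, 0],
    [0, 0, 0]
  ]
}}

```text
time: 7.3
ee_pos: [583.5, 97.6, 154.6]
tool_rot: [-1.571, 0.0, 0.0]
wrist_force: [-0.3, 0.3, -0.5]
grip_width: 51.2
```

Call:
{"fn": "servo_tool", "kwargs": {
  "offset": [
    [0, 0.1, 0],
    [0, 0.1, 0],
    [0, 0, 0]
  ],
  "rot": [
    [0, 0, 0],
    [0, 0, 0],
    [0, 0, 0]
  ]
}}

```text
time: 7.6
ee_pos: [583.5, 97.6, 152.7]
tool_rot: [-1.571, -0.0, 0.0]
wrist_force: [0.0, -0.6, -1.3]
grip_width: 51.4
```

Call:
{"fn": "servo_tool", "kwargs": {
  "offset": [
    [0, 0.2, 0],
    [0, 0.2, 0],
    [0, 0, 0]
  ],
  "rot": [
    [0, 0, 0],
    [0, 0, 0],
    [0, 0, 0]
  ]
}}

```text
time: 7.9
ee_pos: [583.3, 97.5, 148.3]
tool_rot: [-1.571, 0.001, 0.0]
wrist_force: [-0.6, 0.3, -1.3]
grip_width: 51.1
```

Call:
{"fn": "servo_tool", "kwargs": {
  "offset": [
    [0, 0.15, 0],
    [0, 0.15, 0],
    [0, 0.15, 0],
    [0, 0, 0]
  ],
  "rot": [
    [0, 0, 0],
    [0, 0, 0],
    [0, 0, 0],
    [0, 0, 0]
  ]
}}

```text
time: 8.3
ee_pos: [583.4, 97.5, 143.9]
tool_rot: [-1.571, 0.0, 0.0]
wrist_force: [0.4, -0.0, -0.3]
grip_width: 51.4
```

Call:
{"fn": "servo_tool", "kwargs": {
  "offset": [
    [0, 0.1, 0],
    [0, 0.1, 0],
    [0, 0, 0]
  ],
  "rot": [
    [0, 0, 0],
    [0, 0, 0],
    [0, 0, 0]
  ]
}}

```text
time: 8.6
ee_pos: [583.5, 97.5, 142.1]
tool_rot: [-1.571, 0.0, 0.0]
wrist_force: [0.0, 0.3, -1.4]
grip_width: 51.4
```

Call:
{"fn": "servo_tool", "kwargs": {
  "offset": [
    [0, 0.1, 0],
    [0, 0, 0]
  ],
  "rot": [
    [0, 0, 0],
    [0, 0, 0]
  ]
}}

```text
time: 8.8
ee_pos: [583.7, 97.6, 141.5]
tool_rot: [-1.571, -0.0, 0.0]
wrist_force: [-1.3, -0.2, 2.5]
grip_width: 51.4
```

Call:
{"fn": "servo_tool", "kwargs": {
  "offset": [
    [0, 0.05, 0],
    [0, 0, 0]
  ],
  "rot": [
    [0, 0, 0],
    [0, 0, 0]
  ]
}}

```text
time: 9.0
ee_pos: [583.8, 97.5, 141.4]
tool_rot: [-1.571, -0.001, 0.0]
wrist_force: [-1.6, -1.0, 7.3]
grip_width: 51.7
```

Call:
{"fn": "servo_tool", "kwargs": {
  "offset": [
    [0, 0.05, 0],
    [0, 0, 0]
  ],
  "rot": [
    [0, 0, 0],
    [0, 0, 0]
  ]
}}

```text
time: 9.2
ee_pos: [583.8, 97.6, 141.3]
tool_rot: [-1.571, -0.001, 0.0]
wrist_force: [-2.4, -1.7, 11.2]
grip_width: 51.5
```

Call:
{"fn": "servo_tool", "kwargs": {
  "offset": [
    [0, 0, 0],
    [0, 0, 0],
    [0, 0, 0],
    [0, 0, 0],
    [0, 0, 0],
    [0, 0, 0]
  ],
  "rot": [
    [0, 0.04, 0],
    [0, 0.04, 0],
    [0, 0.04, 0],
    [0, 0.04, 0],
    [0, 0.04, 0],
    [0, 0, 0]
  ]
}}

```text
time: 9.8
ee_pos: [584.0, 97.6, 141.4]
tool_rot: [-1.57, -0.001, -0.201]
wrist_force: [-2.5, -1.0, 11.4]
grip_width: 51.5
```

Call:
{"fn": "servo_tool", "kwargs": {
  "offset": [
    [0, 0, 0],
    [0, 0, 0],
    [0, 0, 0],
    [0, 0, 0]
  ],
  "rot": [
    [0, 0.04, 0],
    [0, 0.04, 0],
    [0, 0.04, 0],
    [0, 0.04, 0]
  ]
}}

```text
time: 10.2
ee_pos: [583.9, 97.5, 141.4]
tool_rot: [-1.571, -0.001, -0.361]
wrist_force: [-3.2, -2.1, 13.0]
grip_width: 51.5
```

Call:
{"fn": "servo_tool", "kwargs": {
  "offset": [
    [0, 0, 0],
    [0, 0, 0],
    [0, 0, 0],
    [0, 0, 0]
  ],
  "rot": [
    [0, 0.03, 0],
    [0, 0.03, 0],
    [0, 0.03, 0],
    [0, 0.03, 0]
  ]
}}

```text
time: 10.6
ee_pos: [583.8, 97.5, 141.4]
tool_rot: [-1.571, -0.001, -0.481]
wrist_force: [-3.3, -0.5, 11.9]
grip_width: 51.1
```

Call:
{"fn": "servo_tool", "kwargs": {
  "offset": [
    [0, 0, 0],
    [0, 0, 0],
    [0, 0, 0],
    [0, 0, 0]
  ],
  "rot": [
    [0, 0.03, 0],
    [0, 0.03, 0],
    [0, 0.03, 0],
    [0, 0.03, 0]
  ]
}}

```text
time: 11.0
ee_pos: [583.8, 97.4, 141.4]
tool_rot: [-1.571, -0.001, -0.601]
wrist_force: [-3.9, -1.6, 12.5]
grip_width: 51.4
```

```bash
python3 - <<'E'
from cell import monitor
s=monitor.read_state();print(s["ee_pos"],s["wrist_force"],s["wrist_torque"])
E
```

```text
[583.78829869  97.42452113 141.37407976] [-3.88623348 -1.5899201  12.50621388] [-0.31641107  0.72909887  0.13155853]
```

Call:
{"fn": "servo_tool", "kwargs": {
  "offset": [
    [-0.04, 0, -0.03],
    [0, 0, 0],
    [0, 0, 0],
    [0, 0, 0]
  ],
  "rot": [
    [0, 0.03, 0],
    [0, 0.03, 0],
    [0, 0.03, 0],
    [0, 0.03, 0]
  ]
}}

```text
time: 11.4
ee_pos: [583.6, 97.4, 141.4]
tool_rot: [-1.57, -0.001, -0.721]
wrist_force: [-1.6, -2.2, 11.1]
grip_width: 50.9
```

Call:
{"fn": "servo_tool", "kwargs": {
  "offset": [
    [0, 0, 0],
    [0, 0, 0],
    [0, 0, 0],
    [0, 0, 0]
  ],
  "rot": [
    [0, 0.03, 0],
    [0, 0.03, 0],
    [0, 0.03, 0],
    [0, 0.03, 0]
  ]
}}

```text
time: 11.8
ee_pos: [583.5, 97.5, 141.4]
tool_rot: [-1.57, -0.001, -0.841]
wrist_force: [-3.0, -0.8, 10.5]
grip_width: 51.1
```

Call:
{"fn": "servo_tool", "kwargs": {
  "offset": [
    [0, 0, 0],
    [0, 0, 0],
    [0, 0, 0],
    [0, 0, 0]
  ],
  "rot": [
    [0, 0.03, 0],
    [0, 0.03, 0],
    [0, 0.03, 0],
    [0, 0.03, 0]
  ]
}}

```text
time: 12.2
ee_pos: [583.4, 97.3, 141.3]
tool_rot: [-1.57, -0.001, -0.961]
wrist_force: [-2.6, -2.6, 10.6]
grip_width: 51.1
```

Call:
{"fn": "servo_tool", "kwargs": {
  "offset": [
    [0, 0, 0],
    [0, 0, 0],
    [0, 0, 0],
    [0, 0, 0]
  ],
  "rot": [
    [0, 0.03, 0],
    [0, 0.03, 0],
    [0, 0.03, 0],
    [0, 0.03, 0]
  ]
}}

```text
time: 12.6
ee_pos: [583.3, 97.2, 141.0]
tool_rot: [-1.57, -0.001, -1.081]
wrist_force: [-1.0, -0.5, 5.3]
grip_width: 51.4
```

Call:
{"fn": "servo_tool", "kwargs": {
  "offset": [
    [0, 0, 0],
    [0, 0, 0]
  ],
  "rot": [
    [0, 0.02, 0],
    [0, 0.02, 0]
  ]
}}

```text
time: 12.8
ee_pos: [583.3, 97.5, 140.6]
tool_rot: [-1.57, -0.0, -1.121]
wrist_force: [0.0, 0.3, 2.9]
grip_width: 51.2
```

Call:
{"fn": "servo_tool", "kwargs": {
  "offset": [
    [0, 0.05, 0],
    [0, 0.05, 0]
  ],
  "rot": [
    [0, 0.02, 0],
    [0, 0.02, 0]
  ]
}}

```text
time: 13.0
ee_pos: [583.0, 97.7, 139.1]
tool_rot: [-1.571, 0.0, -1.161]
wrist_force: [-0.8, 2.3, 1.1]
grip_width: 51.7
```

Call:
{"fn": "servo_tool", "kwargs": {
  "offset": [
    [0, 0.1, 0],
    [0, 0.1, 0],
    [0, 0, 0]
  ],
  "rot": [
    [0, 0.01, 0],
    [0, 0, 0],
    [0, 0, 0]
  ]
}}

```text
time: 13.3
ee_pos: [582.8, 97.8, 136.7]
tool_rot: [-1.571, 0.0, -1.17]
wrist_force: [-0.2, 4.3, -1.9]
grip_width: 51.8
```

Call:
{"fn": "servo_tool", "kwargs": {
  "offset": [
    [0, 0.1, 0],
    [0, 0.1, 0],
    [0, 0, 0]
  ],
  "rot": [
    [0, 0, 0],
    [0, 0, 0],
    [0, 0, 0]
  ]
}}

```text
time: 13.6
ee_pos: [582.9, 97.7, 135.1]
tool_rot: [-1.571, 0.0, -1.17]
wrist_force: [-1.4, 4.6, -0.6]
grip_width: 51.4
```

Call:
{"fn": "servo_tool", "kwargs": {
  "offset": [
    [-0.04, 0.1, 0.02],
    [0, 0.1, 0],
    [0, 0, 0]
  ],
  "rot": [
    [0, 0, 0],
    [0, 0, 0],
    [0, 0, 0]
  ]
}}

```text
time: 13.9
ee_pos: [583.0, 97.9, 133.1]
tool_rot: [-1.571, -0.0, -1.17]
wrist_force: [-2.0, 3.1, 2.2]
grip_width: 51.3
```

Call:
{"fn": "servo_tool", "kwargs": {
  "offset": [
    [0, 0.1, 0],
    [0, 0.1, 0],
    [0, 0, 0]
  ],
  "rot": [
    [0, 0, 0],
    [0, 0, 0],
    [0, 0, 0]
  ]
}}

```text
time: 14.2
ee_pos: [583.0, 97.9, 131.1]
tool_rot: [-1.571, -0.0, -1.17]
wrist_force: [-2.4, 2.8, 3.8]
grip_width: 51.0
```

Spring is being compressed as expected; about 3.7 mm to go.

Call:
{"fn": "servo_tool", "kwargs": {
  "offset": [
    [0, 0.1, 0],
    [0, 0.1, 0],
    [0, 0.1, 0],
    [0, 0, 0]
  ],
  "rot": [
    [0, 0, 0],
    [0, 0, 0],
    [0, 0, 0],
    [0, 0, 0]
  ]
}}

```text
time: 14.6
ee_pos: [583.0, 97.9, 128.3]
tool_rot: [-1.571, -0.0, -1.17]
wrist_force: [-3.1, 2.8, 4.6]
grip_width: 51.1
```

Call:
{"fn": "servo_tool", "kwargs": {
  "offset": [
    [0, 0.1, 0],
    [0, 0.05, 0],
    [0, 0, 0]
  ],
  "rot": [
    [0, 0, 0],
    [0, 0, 0],
    [0, 0, 0]
  ]
}}

```text
time: 14.9
ee_pos: [583.0, 97.9, 127.7]
tool_rot: [-1.571, -0.0, -1.17]
wrist_force: [-6.9, 2.0, 15.0]
grip_width: 51.5
```

Call:
{"fn": "servo_tool", "kwargs": {
  "offset": [
    [0, 0.04, 0],
    [0, 0, 0],
    [0, 0, 0]
  ],
  "rot": [
    [0, 0, 0],
    [0, 0, 0],
    [0, 0, 0]
  ]
}}

```text
time: 15.2
ee_pos: [583.0, 97.9, 127.6]
tool_rot: [-1.571, -0.0, -1.17]
wrist_force: [-7.5, 1.5, 19.3]
grip_width: 51.5
```

```bash
python3 snap.py 3; python3 - <<'E'
from ov import *
draw(3,(581.8,97.2,32),(581.8,97.2),"pics/ov3.png")
cv2.imwrite("pics/ov3j.png",np.hstack([cv2.imread("pics/scene3c.png")[:,:390],cv2.imread("pics/ov3.png")[:,:390]]))
E
```

```text
{'time': 15.3, 'joints': array([ 0.164,  0.517,  1.833, -0.   ,  0.791, -0.237]), 'ee_pos': array([583.006,  97.935, 127.631]), 'tool_rot': array([-1.571, -0.   , -1.17 ]), 'wrist_force': array([-8.071,  1.995, 19.117]), 'grip_width': 51.57688212600862}
```

View pics/ov3j.png

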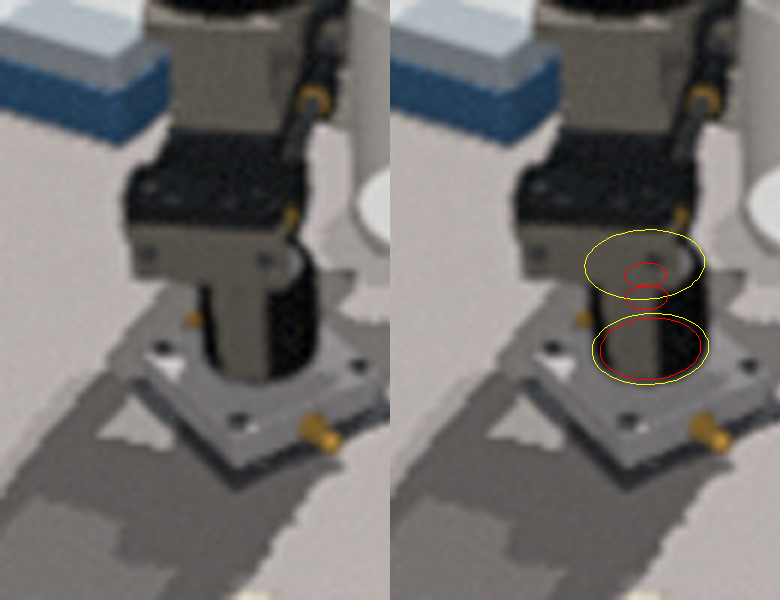

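View pics/scene3.png

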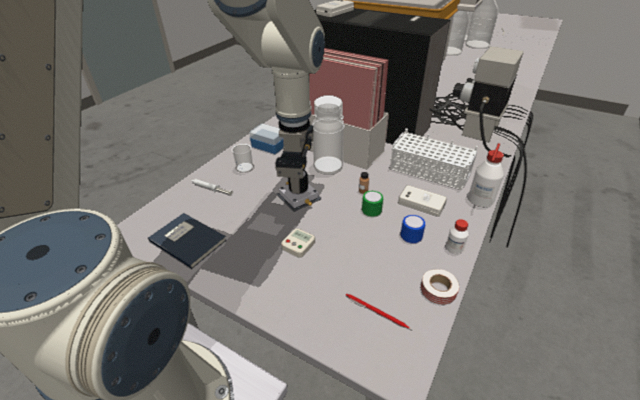

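```bash
python3 - <<'E'
from cell import workorder
print(workorder.finish_job())
E
```

```text
the job is handed in; nothing more can be done
None
```

I put the black collar over the spigot, turned it about 67° until it dropped over the pins, and pressed it home. I handed the job in at about 15.3 s with the gripper still holding it down. The hand-in gives no verdict, so the result rests on the checks below.

- **Seating:** the collar touched the pins at a tool height of about 141.4 mm. It then sank 13.8 mm, against an expected 14 mm, before the contact turned stiff.
- **Forces:** the spring pushed back gradually up to about 5 N, less than the 7.6 N given for home, though the wrist reading is noisy and carries a small offset. The vertical force then rose sharply at the seat and ended at about 19 N. No wrist reading I took came near the 80 N or 120 N limits.
- **Side load:** about 8 N sideways remained at the end, so the collar is held slightly off centre within its bore play.
- **Pictures:** in the last scene picture, the collar's lower edge matches its predicted outline on the flange, and the bystanders look to be where they started. The arm hid the cell from the top camera, so this check comes from one view.
- **Camera disagreement:** the two cameras put the cell about 2 mm apart in x, within their stated calibration.

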